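# Set out the beakers on their cork mats

### The job

Set out the four white straight-sided beakers for the next class: stand each one upright on the round cork mat of its own size, the smallest beaker on the smallest mat and so on up to the largest on the largest, with its whole base on the mat. Set them down rather than drop them, knock none over, and leave the two conical flasks standing where they are.

Things in the scene. Friction and masses are not known exactly. Their poses are not given: they have to be found in the camera images.
- beaker_tiny_mid (a point): the smallest beaker: an open, straight-sided round white plastic cup, 33 mm outside diameter, 46 mm high, wall 2.5 mm, loose, upright on the bench, with a small spout that juts 4 mm out at the rim at its own +x (only a look, it may be gripped). The point is on its axis half-way up, 23 mm above its underside; z is up along its axis.
- beaker_small_mid (a point): the second smallest beaker: an open, straight-sided round white plastic cup, 44 mm outside diameter, 60 mm high, wall 2.5 mm, loose, upright on the bench, with a small spout that juts 4 mm out at the rim at its own +x (only a look, it may be gripped). The point is on its axis half-way up, 30 mm above its underside; z is up along its axis.
- beaker_medium_mid (a point): the second largest beaker: an open, straight-sided round white plastic cup, 55 mm outside diameter, 74 mm high, wall 2.5 mm, loose, upright on the bench, with a small spout that juts 4 mm out at the rim at its own +x (only a look, it may be gripped). The point is on its axis half-way up, 37 mm above its underside; z is up along its axis.
- beaker_large_mid (a point): the largest beaker: an open, straight-sided round white plastic cup, 66 mm outside diameter, 88 mm high, wall 2.5 mm, loose, upright on the bench, with a small spout that juts 4 mm out at the rim at its own +x (only a look, it may be gripped). The point is on its axis half-way up, 44 mm above its underside; z is up along its axis.
- mat_tiny: the smallest mat: a flat round disc of brown cork, 50 mm diameter, 5 mm thick, fixed on the bench. Its origin is at the centre of its underside, on the bench top; z up.
- mat_small: the second smallest mat: a flat round disc of brown cork, 64 mm diameter, 5 mm thick, fixed on the bench. Its origin is at the centre of its underside, on the bench top; z up.
- mat_medium: the second largest mat: a flat round disc of brown cork, 78 mm diameter, 5 mm thick, fixed on the bench. Its origin is at the centre of its underside, on the bench top; z up.
- mat_large: the largest mat: a flat round disc of brown cork, 92 mm diameter, 5 mm thick, fixed on the bench. Its origin is at the centre of its underside, on the bench top; z up.
- flask_a_mid (a point): a conical flask, not to be moved: white plastic, base 58 mm diameter, tapering to a 24 mm neck with a 32 mm lip and a dark mouth, 90 mm high, loose, upright on the bench. The point is on its axis half-way up, 45 mm above its underside; z up.
- flask_b_mid (a point): a conical flask, not to be moved: white plastic, base 66 mm diameter, tapering to a 24 mm neck with a 32 mm lip and a dark mouth, 102 mm high, loose, upright on the bench. The point is on its axis half-way up, 51 mm above its underside; z up.
Mind the look-alikes: they are no part of the job. What is shaped like the part that bears beaker_medium_mid but purple is not meant. Leave any turquoise look-alike of the part that bears beaker_small_mid alone.

How it is judged:
At the end, for the whole second after the job is handed in: Each beaker stands upright (within 0.1 rad) and at rest on the cork mat of its own size rank, its whole base on the mat: its axis within 8.5 mm (smallest), 10 mm, 11.5 mm and 13 mm (largest) of the mat's centre, its height within 4 mm of standing flat on the mat (horizontal distance between beaker_tiny_mid and mat_tiny below 0.0085 m and height (world z) of beaker_tiny_mid between 0.024 and 0.032 m and angle between each of beaker_tiny_mid, beaker_small_mid, beaker_medium_mid, beaker_large_mid's own z axis and vertical below 0.1 rad and linear speed of each of beaker_tiny, beaker_small, beaker_medium, beaker_large below 0.02 m/s and horizontal distance between beaker_small_mid and mat_small below 0.01 m and height (world z) of beaker_small_mid between 0.031 and 0.039 m and horizontal distance between beaker_medium_mid and mat_medium below 0.0115 m and height (world z) of beaker_medium_mid between 0.038 and 0.046 m and horizontal distance between beaker_large_mid and mat_large below 0.013 m and height (world z) of beaker_large_mid between 0.045 and 0.053 m); the robot touches nothing.
It fails at once if a beaker is tipped over (more than 0.7 rad) (angle between any of beaker_tiny_mid, beaker_small_mid, beaker_medium_mid, beaker_large_mid's own z axis and vertical above 0.7 rad).
It fails at once if a beaker is dropped (faster than 0.8 m/s while out of the fingers, a fall of over 30 mm) ((linear speed of beaker_tiny above 0.8 m/s and contact force between beaker_tiny and the fingers below 0.05 N) or (linear speed of beaker_small above 0.8 m/s and contact force between beaker_small and the fingers below 0.05 N) or (linear speed of beaker_medium above 0.8 m/s and contact force between beaker_medium and the fingers below 0.05 N) or (linear speed of beaker_large above 0.8 m/s and contact force between beaker_large and the fingers below 0.05 N)).
It fails at once if a conical flask is shifted by more than 25 mm or tipped over ((distance of flask_a_mid from where it was at the start of the episode above 0.025 m or angle between flask_a_mid's own z axis and vertical above 0.5 rad) or (distance of flask_b_mid from where it was at the start of the episode above 0.025 m or angle between flask_b_mid's own z axis and vertical above 0.5 rad)).
It also fails if it takes over 96 s, if anything falls off the work surface, if the arm or the gripper's body presses on something with over 40 N, if the wrist force passes 120 N, or if a joint passes its speed limit or range.

### The arm

A 7-joint arm with a two-finger parallel gripper is mounted at the origin on the work surface. World frame = base frame: x ahead of the robot, y to its left, z up, the work surface at z = 0. Lengths are in m, angles in rad, forces in N, time in s.
With the tool pointing down it reaches from about 0.425 to 0.95 m from the base axis. Payload 4.7 kg.
Tool frame: the origin (TCP) lies midway between the tips of the shut fingers; the grasp point (between the pads) lies 19 mm behind it; z points along the fingers, y is the line along which they close (so a half turn about z gives the same grasp; the last joint's range is limited). The gripper opens to 87 mm and grips with 3 to 60 N. Pads are 19 mm wide; open, the fingers measure 117 mm over their backs; the gripper's body (75 mm by 190 mm) begins 51 mm behind the grasp point.
Start: joints at [1.303, 0.469, -0.049, 1.532, 0.024, 1.141, -0.082], TCP at [0.16, -0.656, 0.223] pointing down, gripper open.
Joint ranges: [-2.59, 2.59], [-0.33, 1.99], [-1.39, 1.29], [0.1, 2.45], [-1.04, 4.18], [0.21, 1.99], [-2.66, 2.66]. Speed limits (rad/s): [2.57, 2.57, 3.14, 3.14, 3.14, 3.14, 3.14].

### API

Orientations are given as [roll, pitch, yaw] about the fixed x, y, z axes, in that order (R = Rz(yaw) Ry(pitch) Rx(roll)).
In Python, from cell import arm, claw, kin, cams, hand_in, models, monitor gives the robot as it stands. Calls block until the motion is done:
- arm.movep(position, orientation): joint-space move of the TCP to a pose.
- arm.move_l(position, frame=None, feed=0.15): straight line of the TCP; frame=None keeps the orientation; feed is the mean speed in m/s.
- arm.move_j(angles): joint-space move.
- claw.gripper_to(opening): opening from 0.0 (shut) to 1.0 (fully open); the grip force is fixed at half the most; returns when the fingers have stopped.
- arm.dwell(seconds).
- kin.solve_ik(position, orientation): joint angles nearest the present ones, or None.
- cams.grab_frame(name): name is "scene" or "top" or "wrist"; returns (picture, depth): 400x640x3 uint8, red, green, blue; 400x640 float32, m along the optical axis (not along the pixel's ray), 0 where there is no reading.
- cams.get_calibration(name): a dict with "intrinsics" (3x3 intrinsics, pixels), "dist" ([k1, k2, p1, p2, k3] as OpenCV has them; the pictures are not rectified), "R" (3x3) and "t" (3): a world point X has camera coordinates R X + t. Camera axes: x right, y down, z forward; pixel columns grow to the right and rows downward; lengths in m; the calibration is good to about 2 mm. A picture is of the moment at which its call begins: read the wrist's pose just before it. get_calibration takes no time and is no camera call; for the wrist camera it gives the pose at the moment of the call.
A pose or a line that the arm cannot do raises arm.MotionError and nothing moves.
- hand_in(): hands the job in; it is judged then, once.
Trained networks look in the newest picture that a camera, given by its name, has taken for a name from the list of things; names that differ only in an ending like _2 or _b are one class to them, and where a whole thing is asked for, a point or a joint stands for the part that bears it (a point fixed in the world has none). Each returns a list of dicts, best first, with "p" (0 to 1); they miss things now and then, are a little off and sometimes report something else, mostly with a low value. They report only what shows in the picture. A call takes as long as a camera call. They do not tell look-alikes from the thing itself.
- models.look_for(target, camera): "at" ([x, y, z] in m, in world coordinates, good to about 4 mm: the middle of the surface that is visible of it).
- models.landmark_of(target, camera): "at" ([x, y, z] in m, in world coordinates, good to about 4 mm: a listed point, or the origin of a listed thing).
Readings, each from a call of its own:
- monitor.current_time_s(): time.
- monitor.current_qpos(): joint angles.
- monitor.current_qvel(): joint speeds.
- monitor.current_joint_efforts(): joint torques, N m.
- monitor.current_position(): TCP position.
- monitor.current_tool_rot(): TCP orientation.
- monitor.current_ft_force(): force on the tool from outside, world axes, zero at the start.
- monitor.current_moment(): the same for the moment, N m.
- monitor.current_gripper_width(): opening from 0.0 (shut) to 1.0 (fully open).
- monitor.current_gripper_force(): force on a finger pad.
Only numpy, scipy, OpenCV 4.12 (cv2) and the standard library are available. Lean on these libraries where they do the work, as an engineer would, in place of code of your own. Each camera call takes 0.05 s, during which the arm holds its last target. There are 200 camera calls.

## Working session

There is one attempt and no reset: what is moved stays moved. The work goes in short steps, each a Python script; the robot and the scene stay as the last script left them, time stands still between calls to the robot, and variables do not carry over. Pictures are saved under pics/ and viewed, at most 14 in all, crops included, and the job is handed in when it is done.

```bash
mkdir -p pics; ls
python3 - <<'E'
from cell import *
import cv2
for n in ("scene","top"):
    p,d=cams.grab_frame(n); cv2.imwrite(f"pics/{n}0.png",p[:,:,::-1])
    c=cams.get_calibration(n); print(n,c)
    import numpy as np; np.save(f"pics/{n}0.npy",d)
    print(d.min(),d.max())
E
```

```text
pics
scene {'intrinsics': array([[434.21521084,   0.        , 316.92161992],
       [  0.        , 434.21521084, 203.76512974],
       [  0.        ,   0.        ,   1.        ]]), 'dist': array([-0.03131269,  0.        ,  0.        ,  0.        ,  0.        ]), 'R': array([[-0.04061575,  0.99911802,  0.01065534],
       [ 0.82786153,  0.03962116, -0.55953145],
       [-0.55946013, -0.01390465, -0.82874062]]), 't': array([ 0.02652419, -0.37999958,  1.54307185])}
0.0 3.1698709
top {'intrinsics': array([[447.78720471,   0.        , 323.32225793],
       [  0.        , 447.78720471, 198.23059894],
       [  0.        ,   0.        ,   1.        ]]), 'dist': array([-0.11780505,  0.        ,  0.        ,  0.        ,  0.        ]), 'R': array([[-0.09147754, -0.99580148, -0.00335634],
       [-0.9731065 ,  0.09010725, -0.21200099],
       [ 0.21141333, -0.01612725, -0.97726369]]), 't': array([0.00914576, 0.52774867, 1.10935835])}
0.0 2.2439597
```

View pics/scene0.png

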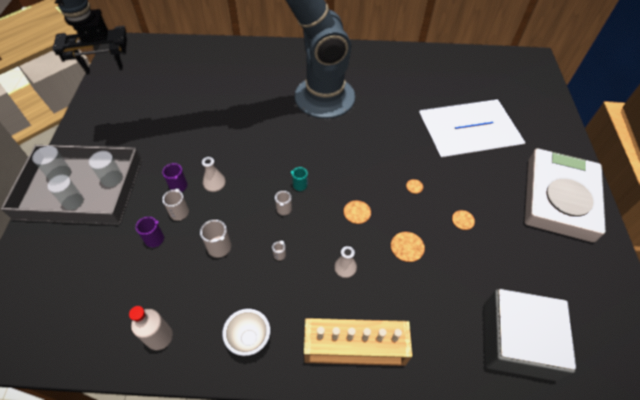

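View pics/top0.png

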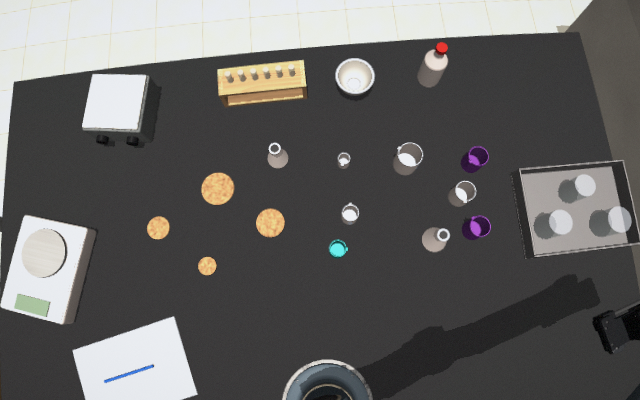

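Top view: beakers are large (408,158), medium (462,193), small (350,214) and tiny (344,160). Flasks are at (277,155) and (435,239). Mats are large (218,188), medium (270,222), small (158,228) and tiny (207,266). The purple cups (475,158) and (479,227) and the turquoise cup (338,248) are look-alikes; the tray cups at (560,222), (585,186) and (620,218) are translucent glassware. None of these are part of the job.

```bash
cat > h.py <<'E'
import numpy as np, cv2
from scipy.optimize import least_squares
def cloud(d,c):
    h,w=d.shape; v,u=np.mgrid[:h,:w]
    n=cv2.undistortPoints(np.stack([u,v],-1).reshape(-1,1,2).astype(float),c["intrinsics"],c["dist"]).reshape(-1,2)
    P=np.c_[n,np.ones(len(n))]*d.reshape(-1,1)
    return ((P-c["t"])@c["R"]).reshape(h,w,3)          # R^T (P-t)
def on_plane(uv,z,c):
    n=cv2.undistortPoints(np.array(uv,float).reshape(-1,1,2),c["intrinsics"],c["dist"]).reshape(-1,2)
    D=np.c_[n,np.ones(len(n))]@c["R"]; o=-c["R"].T@c["t"]
    return o+D*((z-o[2])/D[:,2])[:,None]
def circ(xy,r=None):
    m=xy.mean(0)
    if r: return least_squares(lambda p:np.hypot(*(xy-p[:2]).T)-r,m,loss="soft_l1",f_scale=.002).x
    return least_squares(lambda p:np.hypot(*(xy-p[:2]).T)-p[2],[*m,.03],loss="soft_l1",f_scale=.002).x
E
python3 - <<'E'
from cell import *
from h import *
top={"large":(408,158),"medium":(462,193),"small":(350,214),"tiny":(344,160),"flaskA?":(277,155),"flaskB?":(435,239),"turq":(338,248),"purp1":(475,158),"purp2":(479,227)}
H=dict(large=.088,medium=.074,small=.060,tiny=.046)
X={}
for n in("top","scene"):
    p,d=cams.grab_frame(n); c=cams.get_calibration(n); W=cloud(d,c); ok=d>0
    z0=np.median(W[...,2][ok&(abs(W[...,2])<.015)&(abs(W[...,0]-.6)<.3)&(abs(W[...,1])<.4)]); print(n,"bench z",z0)
    hsv=cv2.cvtColor(p,cv2.COLOR_RGB2HSV)
    m=cv2.inRange(hsv,(8,120,120),(25,255,255))
    k,lab,st,ce=cv2.connectedComponentsWithStats(m)
    for i in range(1,k):
        if 100<st[i,4]<2500:
            cs,_=cv2.findContours((lab==i).astype(np.uint8),0,1); q=on_plane(cs[0].reshape(-1,2),.005,c)
            f=circ(q[:,:2]); 
            if f[2]<.06: print(" mat",ce[i].round(),f.round(4),"z depth",np.median(W[lab==i][:,2]).round(4))
    up=ok&(W[...,2]>.02)
    for b,uv in top.items():
        if n=="top": 
            X[b]=on_plane([uv],.05,c)[0,:2]
        s=up&(np.hypot(W[...,0]-X[b][0],W[...,1]-X[b][1])<.05)
        q=W[s]; zt=np.percentile(q[:,2],97); r=q[q[:,2]>zt-.006]
        print(" ",b,"top z",zt.round(4),"circle",circ(r[:,:2]).round(4),len(r))
    for t in list("tsml"):
        t={"t":"beaker_tiny_mid","s":"beaker_small_mid","m":"beaker_medium_mid","l":"beaker_large_mid"}[t]
        print(t,[(np.round(o["at"],3).tolist(),round(o["p"],2)) for o in models.landmark_of(t,n)[:4]])
E
```

```text
top bench z 0.0014283184213774336
 mat [222. 188.] [0.5916 0.2347 0.0297] z depth 0.0065
 mat [208. 185.] [0.6054 0.2744 0.0173] z depth 0.0062
 mat [275. 216.] [0.4928 0.098  0.0214] z depth 0.0059
 mat [269. 229.] [0.4662 0.1153 0.0183] z depth 0.0062
  large top z 0.0906 circle [ 0.6156 -0.2726  0.0319] 98
  medium top z 0.0769 circle [ 0.5079 -0.4078  0.0266] 82
  small top z 0.0641 circle [ 0.4818 -0.1047  0.0208] 56
  tiny top z 0.0491 circle [ 0.6321 -0.1037  0.0152] 42
  flaskA? top z 0.0942 circle [0.6619 0.0758 0.0111] 111
  flaskB? top z 0.106 circle [ 0.3985 -0.3252  0.0114] 127
  turq top z 0.0644 circle [ 0.3926 -0.0637  0.0205] 52
  purp1 top z 0.0763 circle [ 0.5997 -0.4587  0.0254] 84
  purp2 top z 0.0767 circle [ 0.4143 -0.4324  0.0262] 91
beaker_tiny_mid [([0.63, -0.104, 0.023], 0.46)]
beaker_small_mid [([0.483, -0.106, 0.033], 0.86), ([0.388, -0.058, 0.031], 0.74)]
beaker_medium_mid [([0.414, -0.435, 0.038], 0.97), ([0.599, -0.464, 0.04], 0.62), ([0.509, -0.408, 0.038], 0.59)]
beaker_large_mid [([0.616, -0.271, 0.046], 0.77)]
scene bench z 0.0015962245766119204
 m
[... 352 characters left out ...]
5 circle [ 0.4831 -0.1057  0.0205] 53
  tiny top z 0.0501 circle [ 0.6337 -0.105   0.0153] 50
  flaskA? top z 0.0937 circle [0.6643 0.0755 0.0113] 116
  flaskB? top z 0.1059 circle [ 0.3969 -0.3233  0.0115] 82
  turq top z 0.0628 circle [ 0.394  -0.0644  0.0206] 59
  purp1 top z 0.0768 circle [ 0.6004 -0.4588  0.0263] 102
  purp2 top z 0.0775 circle [ 0.414  -0.4321  0.0267] 79
beaker_tiny_mid [([0.637, -0.107, 0.027], 0.45)]
beaker_small_mid [([0.484, -0.106, 0.03], 0.82), ([0.391, -0.066, 0.034], 0.73)]
beaker_medium_mid [([0.414, -0.431, 0.031], 0.85), ([0.507, -0.408, 0.036], 0.65), ([0.6, -0.461, 0.036], 0.57), ([0.593, 0.248, 0.0], 0.17)]
beaker_large_mid [([0.614, -0.27, 0.045], 0.6)]
```

Run:
```python
from cell import *
from h import *
p,d=cams.grab_frame("top"); c=cams.get_calibration("top")
cv2.imwrite("pics/crop.png",cv2.resize(p[125:275,315:515,::-1],None,fx=4,fy=4,interpolation=2))
m=cv2.inRange(cv2.cvtColor(p,cv2.COLOR_RGB2HSV),(5,60,60),(28,255,255)); m=cv2.morphologyEx(m,cv2.MORPH_CLOSE,np.ones((5,5)))
k,lab,st,ce=cv2.connectedComponentsWithStats(m)
for i in range(1,k):
    if 100<st[i,4]<2500:
        cs,_=cv2.findContours((lab==i).astype(np.uint8),0,1); q=on_plane(cs[0].reshape(-1,2),.005,c); f=circ(q[:,:2])
        if f[2]<.06: print(ce[i].round(),f.round(4))
for yaw in(0,np.pi):
  for P in [(.633,-.105),(.483,-.105),(.508,-.408),(.616,-.2725),(.3825,.2856),(.49,.415),(.482,.11),(.592,.249)]:
    for z in(.01,.22):
      q=kin.solve_ik([*P,z],[np.pi,0,yaw]); print(round(yaw,1),P,z,None if q is None else np.round(q,2))
```

```text
[217. 188.] [0.593  0.2483 0.0461]
[270. 222.] [0.4848 0.1094 0.0389]
[158. 227.] [0.4979 0.4172 0.0319]
[207. 266.] [0.3835 0.2859 0.0247]
0 (0.633, -0.105) 0.01 [ 0.27  0.67 -0.24  1.77  0.22  0.73 -1.66]
0 (0.633, -0.105) 0.22 [ 0.39  0.45 -0.41  1.6   0.19  1.13 -1.63]
0 (0.483, -0.105) 0.01 [ 0.34  0.5  -0.27  2.12  0.24  0.55 -1.67]
0 (0.483, -0.105) 0.22 [ 0.55  0.21 -0.49  1.93  0.12  1.02 -1.56]
0 (0.508, -0.408) 0.01 [ 0.67  0.67 -0.09  1.75  0.08  0.73 -1.03]
0 (0.508, -0.408) 0.22 [ 0.7   0.44 -0.12  1.59  0.06  1.12 -1.01]
0 (0.616, -0.2725) 0.01 [ 0.48  0.7  -0.18  1.69  0.16  0.77 -1.35]
0 (0.616, -0.2725) 0.22 [ 0.51  0.48 -0.23  1.53  0.12  1.14 -1.31]
0 (0.3825, 0.2856) 0.01 [-0.84  0.47  0.14  2.18 -0.13  0.51 -2.17]
0 (0.3825, 0.2856) 0.22 [-0.86  0.14  0.14  2.   -0.02  1.   -2.27]
0 (0.49, 0.415) 0.01 [-0.49  0.69 -0.39  1.76  0.36  0.76 -2.64]
0 (0.49, 0.415) 0.22 [-0.87  0.42  0.14  1.63 -0.06  1.1  -2.28]
0 (0.482, 0.11) 0.01 [ 0.08  0.53 -0.49  2.11  0.44  0.6  -2.29]
0 (0.482, 0.11) 0.22 [ 0.48  0.3  -0.94  1.92  0.28  1.06 -2.15]
0 (0.592, 0.249) 0.01 [-0.
[... 503 characters left out ...]
.38  1.19  1.87]
3.1 (0.616, -0.2725) 0.01 [ 0.8   0.8  -0.67  1.67  0.61  0.89  1.45]
3.1 (0.616, -0.2725) 0.22 [ 0.85  0.58 -0.76  1.51  0.41  1.22  1.6 ]
3.1 (0.3825, 0.2856) 0.01 [ 0.14  0.83 -1.18  2.12  1.01  0.94 -0.08]
3.1 (0.3825, 0.2856) 0.22 [ 0.23  0.35 -1.16  1.95  0.36  1.08  0.49]
3.1 (0.49, 0.415) 0.01 [-0.04  1.03 -1.19  1.73  1.05  1.16  0.02]
3.1 (0.49, 0.415) 0.22 [-0.03  0.7  -1.18  1.58  0.66  1.32  0.27]
3.1 (0.482, 0.11) 0.01 [ 0.36  0.66 -0.87  2.09  0.76  0.74  0.56]
3.1 (0.482, 0.11) 0.22 [ 0.62  0.39 -1.16  1.91  0.4   1.1   0.87]
3.1 (0.592, 0.249) 0.01 [ 0.21  0.94 -1.06  1.74  0.94  1.06  0.38]
3.1 (0.592, 0.249) 0.22 [ 0.22  0.64 -1.06  1.58  0.57  1.27  0.64]
```

View pics/crop.png

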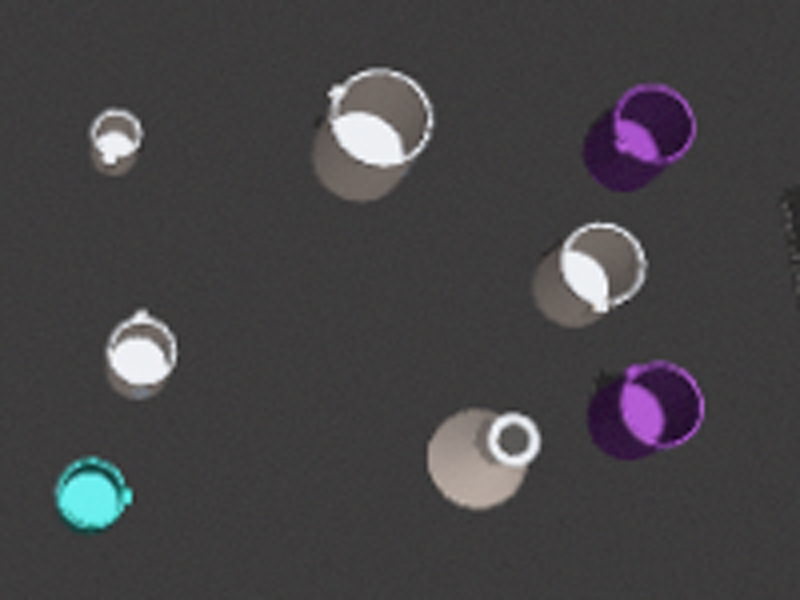

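The crop confirms four white beakers with different rim sizes. The purple and turquoise cups are clearly coloured, and the flask has a narrow neck. Starting with the largest beaker.

```bash
cat > job.py <<'E'
from cell import *
import numpy as np
#       beaker xy, pick yaw, mat xy, place yaw, TCP z
T=dict(large=((.6160,-.2725),-.4,(.5925,.2486),.3,.026),
       medium=((.5085,-.4078),-.2,(.4842,.1096),.2,.020),
       small=((.4825,-.1052),-.2,(.4976,.4175),.5,.014),
       tiny=((.6329,-.1044),-.15,(.3830,.2858),.6,.008))
UP=.23
def rpy(y): return [np.pi,0,y]
def go(b):
    p,yp,m,ym,z=T[b]
    claw.gripper_to(1.0)
    arm.movep([*p,UP],rpy(yp)); arm.move_l([*p,z],feed=.15)
    claw.gripper_to(0.0)
    w=monitor.current_gripper_width(); print(b,"width mm",round(w*87,1),"F",monitor.current_gripper_force(),"p",np.round(monitor.current_position(),4))
    if w*87<25: claw.gripper_to(1.0); arm.move_l([*p,UP]); raise SystemExit("missed")
    arm.move_l([*p,UP],feed=.2); print("held",round(monitor.current_gripper_width()*87,1))
    try: arm.move_l([*m,UP],rpy(ym),feed=.25)
    except arm.MotionError as e: print(e); arm.movep([*m,UP],rpy(ym))
    arm.move_l([*m,z+.03],feed=.15); arm.move_l([*m,z+.006],feed=.04); arm.dwell(.2)
    print("place p",np.round(monitor.current_position(),4),"F",np.round(monitor.current_ft_force(),2))
    claw.gripper_to(1.0); arm.dwell(.2); arm.move_l([*m,UP],feed=.15)
    print("t",monitor.current_time_s())
E
python3 - <<'E'
from job import *
import cv2
go("large")
p,d=cams.grab_frame("scene"); cv2.imwrite("pics/s1.png",p[:,:,::-1])
E
```

```text
large width mm 66.4 F 30.000253136531683 p [ 0.6161 -0.2728  0.0264]
held 66.2
place p [0.5925 0.2487 0.0319] F [ 0.16 -0.14 -0.85]
t 13.025
```

View pics/s1.png

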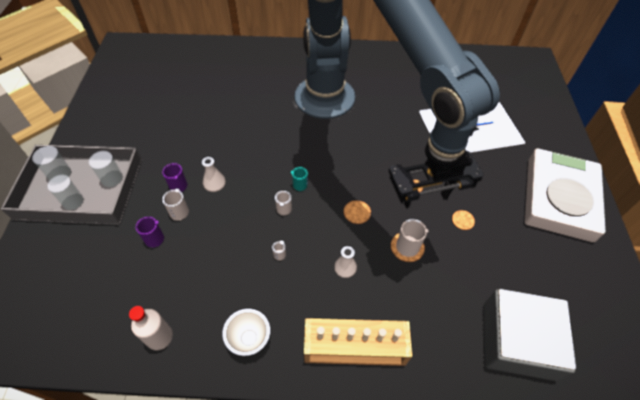

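The large beaker stands centred on its mat at (408,243), and everything else is unmoved. On to the other three.

Run:
```python
from job import *
from h import *
for b in("medium","small","tiny"): go(b)
arm.movep([.5,-.25,.3],rpy(-.3))
R=dict(large=.03175,medium=.02625,small=.02075,tiny=.01525)
for n in("top","scene"):
    p,d=cams.grab_frame(n); cv2.imwrite(f"pics/{n}2.png",p[:,:,::-1]); W=cloud(d,cams.get_calibration(n))
    for b in T:
        m=np.array(T[b][2]); q=W[(d>0)&(W[...,2]>.02)&(W[...,2]<.15)&(np.hypot(W[...,0]-m[0],W[...,1]-m[1])<.055)]
        if not len(q): print(n,b,"none"); continue
        zt=np.percentile(q[:,2],97); r=q[q[:,2]>zt-.006]; f=circ(r[:,:2],R[b])
        print(n,b,"top z",zt.round(4),"off mm",((f[:2]-m)*1e3).round(1))
```

```text
medium width mm 55.4 F 30.000108558742795 p [ 0.5085 -0.4079  0.0201]
held 55.7
place p [0.4844 0.1097 0.0262] F [0.77 0.2  0.55]
t 26.1167
small width mm 43.9 F 29.999956183382892 p [ 0.4825 -0.1052  0.014 ]
held 43.8
place p [0.4977 0.4176 0.0201] F [-0.59  1.09 -0.93]
t 38.1333
tiny width mm 32.7 F 30.612227324891137 p [ 0.6329 -0.1044  0.008 ]
held 32.4
place p [0.3831 0.2859 0.0142] F [ 0.3  -0.14 -1.37]
t 51.425
top large top z 0.0958 off mm [-0.4 -0.4]
top medium top z 0.0825 off mm [-0.4 -0.3]
top small top z 0.0676 off mm [ 0.4 -1.6]
top tiny top z 0.0547 off mm [0.3 0.2]
scene large top z 0.0954 off mm [ 0.8 -0.9]
scene medium top z 0.0817 off mm [ 0.9 -1.3]
scene small top z 0.0685 off mm [ 0.6 -0.3]
scene tiny top z 0.0545 off mm [ 0.4 -0.6]
```

View pics/top2.png

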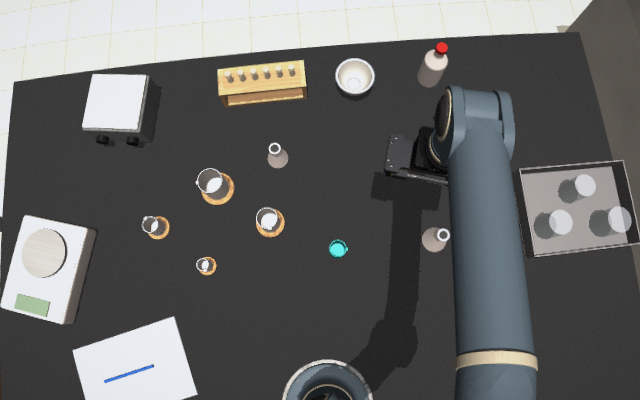

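All four beakers stand centred on their mats, within about 1.7 mm in both views: (215,187), (269,222), (156,227) and (206,266). Flasks are still at (277,155) and (435,239).

```bash
python3 -c "
from cell import *
print(hand_in())"
```

```text
the job is handed in; nothing more can be done
None
```

All four white beakers stand upright on the cork mats of their own size, within about 2 mm of centre as measured in two camera views, with both flasks left in place; the job is handed in, but the hand-in call returned no verdict.

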